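# Seat the emergency flashlight in its charging dock and hold it on the contact

### The job

Pick up the aluminium flashlight standing on the shoe cabinet and put it tail down into its charging dock: turn it until the ribs on its tail mesh with the slots of the socket, slide it fully home and press it against the dock's spring contact so that its collar sits flush on the dock's rim. Finish while still gripping the flashlight and keeping it pressed down for the battery check, since the spring lifts it if you let go. Leave the bud vase, the key dish and the shoehorn where they are.

Things in the scene. Friction and masses are not known exactly. Their poses are not given: they have to be found in the camera images.
- flashlight: aluminium flashlight, 150 g, loose, standing on its tail, lens up, 105 mm tall, any yaw. Origin: centre of its underside, z up. Tail z 0-22 mm: core 23 mm dia. with 4 ribs along +-x and +-y, each 7 mm wide, 36 mm across opposite tips (lowest 3 mm a lead-in: core 20, ribs 5.4 wide, 33 across). Collar 40 mm dia. z 22-28, barrel 26 mm dia. to z 65, then the octagonal head
- flashlight_head (a point): middle of the flashlight's octagonal head, 85 mm above its underside, on its axis. The head spans 20 mm above and below this point and is 36 mm across its flats, which face along the flashlight's x, y and the diagonals between: a pair of parallel flats to grip every 45 degrees
- dock: grey charging dock screwed to the cabinet top, any yaw. Origin: centre of its underside, on the socket's axis, z up. Foot plate 86 x 86 x 8 mm, block 60 x 60 mm above it. From the block's top opens a vertical socket: bore 26 mm across with 4 slots along the dock's +-x and +-y (towards the middles of the block's sides), each 9.5 mm wide, 38.5 mm across the ends of opposite slots
- dock_rim (a point): centre of the socket's mouth, level with the block's flat top (the rim), 38 mm above the dock's origin. The tail fits in any quarter turn, 1.25 mm play each side of a rib; turned wrong, the ribs rest on the rim. It meets the spring contact plate 16 mm below the rim; 6 mm farther down the collar rests on the rim (flashlight origin then 16 mm above the dock's origin, upright)
- contact (a joint): travel of the dock's spring contact plate, m, down positive: 0 at rest, 0.006 when the flashlight's collar is flush on the rim. The spring pushes up with about 4 N at 0 and 9 N at 0.006, more than the flashlight's weight
- vase: empty glass bud vase, loose, standing upright, 110 mm tall, 60 mm at its widest; origin at the centre of its underside; not to be disturbed
- dish: white ceramic key dish with keys, loose, 124 mm in diameter, 26 mm tall; origin at the centre of its underside; not to be disturbed
- shoehorn: red plastic shoehorn lying flat along its y axis, from y -90 to +112 mm, up to 42 mm wide, 9 mm tall; origin on its underside; not to be disturbed
- key_box: walnut key box with a closed hinged lid, fixed, 150 x 200 mm (x, y), about 78 mm tall plus a small knob; origin at the centre of its underside; an obstacle only

How it is judged (in metres and radians):
On the way, in this order (a step that is already met when the one before it is completed fails the run):
1. the flashlight is gripped and lifted clear of the cabinet top and the dock, its tail at least 45 mm up (height (world z) of flashlight above 0.045 m and contact force between the fingers and flashlight above 1 N), for 0.1 s.
2. the ribs are meshed: the tail is upright in the socket, at least 8 mm deep (z of flashlight in the frame of dock below 0.03 m and horizontal distance between flashlight and dock below 0.005 m and angle between flashlight's own z axis and vertical below 0.15 rad), for 0.1 s.
At the end, for the whole second after the job is handed in: Flashlight upright (5 deg) in the socket, axes within 3 mm, ribs and slots in line within 8 deg, collar within 2 mm of the rim, contact pressed at least 4 mm, at rest; fingers still grip it (over 2 N, grasp point below the lens, within 20 mm of its axis) through the last second (value of joint contact above 0.004 m and z of flashlight in the frame of dock below 0.018 m and horizontal distance between flashlight and dock below 0.003 m and angle between flashlight's own z axis and vertical below 0.09 rad and (angle between the x axis of flashlight and the x axis of dock, either way round below 0.14 rad or angle between the x axis of flashlight and the x axis of dock, either way round above 1.43 rad) and linear speed of flashlight below 0.02 m/s and contact force between the fingers and flashlight above 2 N and z of the grasp point in the frame of flashlight below 0.11 m and horizontal distance between the grasp point and flashlight below 0.02 m); the arm keeps its last pose, push and grip.
It fails at once if the bud vase is moved more than 30 mm or tipped (distance of vase from where it was at the start of the episode above 0.03 m or angle between vase's own z axis and vertical above 0.35 rad).
It fails at once if the key dish is moved more than 30 mm (distance of dish from where it was at the start of the episode above 0.03 m).
It fails at once if the shoehorn is moved more than 30 mm (distance of shoehorn from where it was at the start of the episode above 0.03 m).
It also fails if it takes over 40 s, if anything falls off the work surface, if the arm or the gripper's body presses on something with over 40 N, if the wrist force passes 120 N, or if a joint passes its speed limit or range.

### The arm

A 6-joint arm with a two-finger parallel gripper is mounted at the origin on the work surface. World frame = base frame: x ahead of the robot, y to its left, z up, the work surface at z = 0. Lengths are in mm, angles in degrees, forces in N, time in s.
With the tool pointing down it reaches from about 350 to 850 mm from the base axis. Payload 8.1 kg.
Tool frame: the origin (TCP) lies between the finger pads; the fingertips stand 8 mm ahead of it and the grasp point (between the pads) lies 11 mm behind it (r.tip_extent is the distance from the TCP to the fingertips, in mm); z points along the fingers, y is the direction in which the jaws open and shut (so a half turn about z gives the same grasp; the last joint's range is limited). The gripper opens to 85 mm and grips with 20 to 120 N. Pads are 22 mm wide; open, the fingers measure 114 mm over their backs; the gripper's body (76 mm by 85 mm) begins 54 mm behind the grasp point. The pads swing forward as they close: fully open they stand 13 mm farther back than shut.
Start: joints at [69.821, 7.471, 85.268, -0, 87.261, -4.893], TCP at [158.165, 578.782, 239.292] pointing down, gripper open.
Joint ranges: [-169.43, 169.43], [-51.17, 129.36], [1.28, 143.12], [-76.62, 256.62], [0, 156.53], [-152.29, 152.29]. Speed limits (degrees/s): [136.94, 136.94, 159.86, 180, 180, 180].

### API

Orientations are given as [roll, pitch, yaw] about the fixed x, y, z axes, in that order (R = Rz(yaw) Ry(pitch) Rx(roll)).
In Python, from bench import sensors, viewer, hand_in, r gives the robot as it stands. The module is installed in compiled form; this text tells all that it offers.
- The arm moves only by the tool move_arm, never from a script. Its argument "rows" is a list that holds one entry, the list of rows, each a list of 6 numbers: the shift along the tool's x, y, z in m, then the turn, a rotation vector about the tool's x, y, z in degrees. In form: [[[tx, ty, tz, rx, ry, rz], ...]]. A call has 1 to 20 rows; each row is the pose to reach, as a shift and turn from the pose commanded when the call began, along the tool's axes at that moment; what a row does not reach only later rows make up. A row lasts 1/10 s, in which the tool goes at most 50 mm and 8.59 degrees, less where a joint would pass 70% of its speed; a pose out of reach is approached as far as the arm can. A call with a gripper value outside its range is refused whole. "grip" is the opening, from 0 (shut) to 1 (fully open), set as the call begins (left out, the last holds). The fingers move at their own pace and stop on an object; "newtons" is the grip in N (left out, the last holds). Time passes only in rows, so rows that repeat a pose let the fingers close. It gives the time, the measured TCP pose, the force and the opening at its end, in the units of the state.
- sensors.sense(): the state, without advancing time (a new reading comes with each control period).
- viewer.snapshot(name): name is "scene" or "top" or "wrist"; returns a dict with "color" (480x640x3 uint8, red, green, blue), "camera_matrix" (3x3 intrinsics, pixels), "R" (3x3) and "t" (3): a world point X has camera coordinates R X + t. Camera axes: x right, y down, z forward; pixel columns grow to the right and rows downward; lengths in mm; the calibration is good to about 2 mm. A picture is of the moment at which its call begins. There is no depth.
- hand_in(): hands the job in, once; it reports no verdict.
The state is a dict: "time": time; "joint_pos": joint angles; "qd": joint speeds; "joint_efforts": joint torques, N m; "tool_pos": TCP position; "tcp_rot": TCP orientation; "ft_force": force on the tool from outside, world axes, zero at the start; "wrist_torque": the same for the moment, N m; "finger_gap": finger opening in mm.
Only numpy, scipy, OpenCV 4.12 (cv2) and the standard library are available. Lean on these libraries where they do the work, as an engineer would, in place of code of your own. Each camera call takes 0.05 s, during which the arm holds its last target.

## Working session

There is one attempt and no reset: what is moved stays moved. The work goes in short steps, Python scripts to look and compute and a tool call to move; the robot and the scene stay as the last step left them, time stands still between calls to the robot, and variables do not carry over. Pictures are saved under pics/ and viewed, and the job is handed in when it is done.

Besides the shell and the picture viewer there is one more tool, called in YAML: its name, and indented under it one key for each argument. move_arm: Moves the arm, as the interface text tells. Its arguments: {"type":"object","properties":{"rows":{"type":"array","items":{"type":"array","items":{"type":"array","items":{"type":"number"}}}},"grip":{"type":"number"},"newtons":{"type":"number"}},"required":["rows"]}

```bash
mkdir -p pics; cat > h.py <<'E'
import numpy as np, cv2
from bench import sensors, viewer, hand_in, r
def snap(n,f):
    s=viewer.snapshot(n); cv2.imwrite('pics/'+f+'.png',s['color'][:,:,::-1]); np.savez('pics/'+f+'.npz',**s); return s
def load(f): return np.load('pics/'+f+'.npz')
def ray(s,u,v,z):
    R=np.array(s['R']);t=np.array(s['t']);K=np.array(s['camera_matrix'])
    c=-R.T@t; d=R.T@np.linalg.inv(K)@np.array([u,v,1.]); return c+d*(z-c[2])/d[2]
def proj(s,X):
    p=s['camera_matrix']@(s['R']@np.array(X,float)+s['t']); return p[:2]/p[2]
E
python3 - <<'E'
from h import *
for n in ['scene','top','wrist']:
    s=snap(n,n+'0'); print(n,-np.array(s['R']).T@s['t'])
print(sensors.sense())
E
```

```text
scene [1360.26269346  337.66564471  793.50480734]
top [ 503.96174632  121.37470803 1340.93688898]
wrist [ 92.50058133 596.09284222 372.57769363]
{'time': 0.15, 'joint_pos': array([ 6.98205432e+01,  7.50514918e+00,  8.53133465e+01,  9.08278579e-04,
        8.72629594e+01, -4.89325413e+00]), 'qd': array([-0.07294374, -0.20309185, -0.13842486, -0.02710544, -0.03007681,
        0.01472935]), 'joint_efforts': array([ 9.38434059e-04, -5.70057428e+01, -5.01162958e+01, -1.35395048e-04,
        9.47835040e-03, -1.67369154e-05]), 'tool_pos': array([158.01914938, 578.3977839 , 238.50095291]), 'tcp_rot': array([-1.79918919e+02, -7.85196224e-03,  1.64713748e+02]), 'ft_force': array([-0.93491124, -0.81588736, -0.41267717]), 'wrist_torque': array([ 0.00766418, -0.01974444, -0.02363319]), 'finger_gap': 85.0030430799041}
```

View pics/scene0.png

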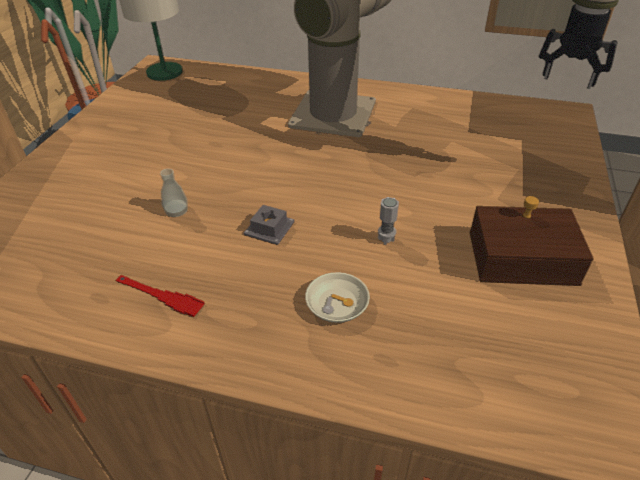

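View pics/top0.png

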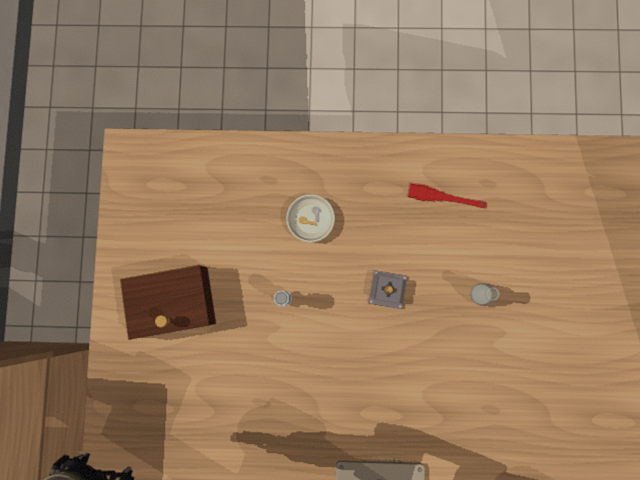

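View pics/wrist0.png

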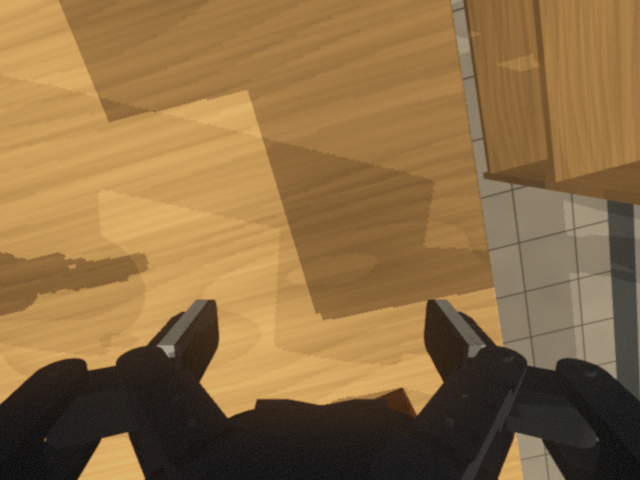

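The top view shows the flashlight at about (283,298), the dock at (389,290), the vase at (484,294), the dish at (311,218), the shoehorn at (447,196) and the key box at (168,302). I'll zoom in next.

```bash
python3 - <<'E'
from h import *
s=load('top0');c=s['color'][:,:,::-1]
a=cv2.resize(c[270:325,255:310],(400,400),interpolation=cv2.INTER_CUBIC)
b=cv2.resize(c[262:317,362:417],(400,400),interpolation=cv2.INTER_CUBIC)
cv2.imwrite('pics/z0.png',np.hstack([a,b]))
for n,u,v,z in [('fl',283,298,105),('dock',389,290,38),('vase',484,294,60),('dish',311,218,20),('box',168,302,78)]: print(n,ray(s,u,v,z))
s=load('scene0');c=s['color'][:,:,::-1]
a=cv2.resize(c[190:250,355:415],(400,400),interpolation=cv2.INTER_CUBIC)
b=cv2.resize(c[195:255,240:300],(400,400),interpolation=cv2.INTER_CUBIC)
cv2.imwrite('pics/z1.png',np.hstack([a,b]))
E
```

```text
fl [505.88916814 242.56780283 105.        ]
dock [531.91044355 -14.75388811  38.        ]
vase [ 526.97443157 -243.15730918   60.        ]
dish [712.32903607 185.09472714  20.        ]
box [489.77361368 525.36158067  78.        ]
```

View pics/z0.png

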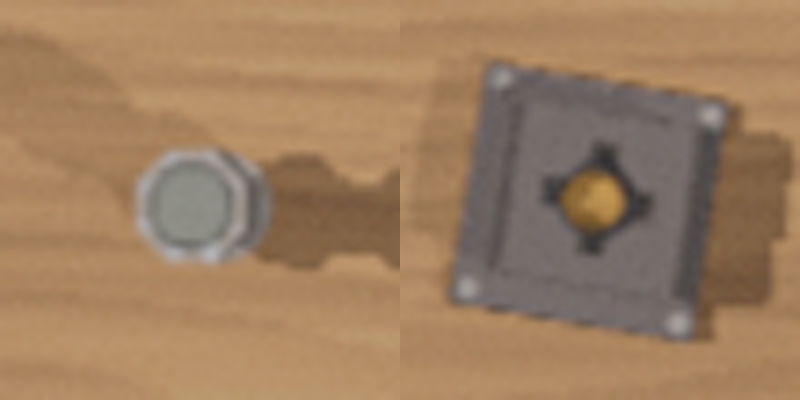

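View pics/z1.png

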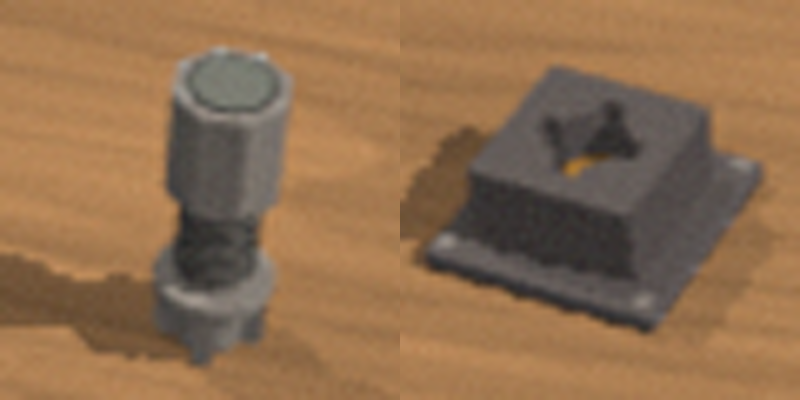

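```bash
python3 - <<'E'
from h import *
s=load('wrist0')
print(s['R'],s['camera_matrix'])
print(ray(s,320,240,0),ray(s,320,240,100))
t=load('top0')['color'].astype(int)
# dock corner bolts & foot outline in top; flashlight lens blob
s=load('top0')
for n,pts,z in [('bolts',[(362+104/400*55,262+78/400*55),(362+312/400*55,262+115/400*55),(362+280/400*55,262+322/400*55),(362+68/400*55,262+288/400*55)],8),('slot',[(362+205/400*55,262+155/400*55),(362+193/400*55,262+243/400*55),(362+153/400*55,262+192/400*55),(362+240/400*55,262+207/400*55)],38),('lens',[(255+192/400*55,270+206/400*55)],105)]:
  P=np.array([ray(s,u-.5,v-.5,z) for u,v in pts]); print(n,P.round(1),P.mean(0)); 
  if len(P)==4:
    d=P[2]-P[0] if n=='bolts' else P[1]-P[0]; print(np.degrees(np.arctan2(d[1],d[0])))
E
```

```text
[[ 0.26309618  0.96476739 -0.00206884]
 [ 0.93012319 -0.25307788  0.26612485]
 [ 0.256225   -0.0719407  -0.96393635]] [[345.40763496   0.         321.04692377]
 [  0.         345.40763496 245.94289198]
 [  0.           0.           1.        ]]
[184.60524257 568.96798157   0.        ] [159.88431515 576.24830487 100.        ]
bolts [[577.1  16.2   8. ]
 [565.7 -56.8   8. ]
 [493.3 -46.1   8. ]
 [503.4  27.9   8. ]] [534.87148368 -14.69602573   8.        ]
-143.38984180536178
slot [[549.8 -16.3  38. ]
 [519.7 -12.5  38. ]
 [536.8   1.3  38. ]
 [532.3 -28.4  38. ]] [534.6403484  -13.95872383  38.        ]
172.75598015599186
lens [[506.2 247.6 105. ]] [506.18632851 247.56938076 105.        ]
```

move_arm:
  rows:
    - [[-0.423, -0.2275, 0.02, 0, 0, 0], [-0.423, -0.2275, 0.02, 0, 0, 0], [-0.423, -0.2275, 0.02, 0, 0, 0], [-0.423, -0.2275, 0.02, 0, 0, 0], [-0.423, -0.2275, 0.02, 0, 0, 0], [-0.423, -0.2275, 0.02, 0, 0, 0], [-0.423, -0.2275, 0.02, 0, 0, 0], [-0.423, -0.2275, 0.02, 0, 0, 0], [-0.423, -0.2275, 0.02, 0, 0, 0], [-0.423, -0.2275, 0.02, 0, 0, 0], [-0.423, -0.2275, 0.02, 0, 0, 0], [-0.423, -0.2275, 0.02, 0, 0, 0], [-0.423, -0.2275, 0.02, 0, 0, 0], [-0.423, -0.2275, 0.02, 0, 0, 0]]

```text
time: 1.55
tool_pos: [505.4, 248.9, 219.3]
tcp_rot: [180.0, -0.0, 164.8]
ft_force: [-0.7, 0.4, -0.6]
finger_gap: 85.1
```

```bash
python3 - <<'E'
from h import *
s=snap('wrist','w1'); q=sensors.sense(); print(q['time'],q['tool_pos'],q['tcp_rot'],q['ft_force'])
E
```

```text
1.6 [505.46684284 248.86268159 219.39449398] [ 1.79989518e+02 -2.44845697e-03  1.64817505e+02] [ 0.01887496 -0.11560247 -0.04549291]
```

View pics/w1.png

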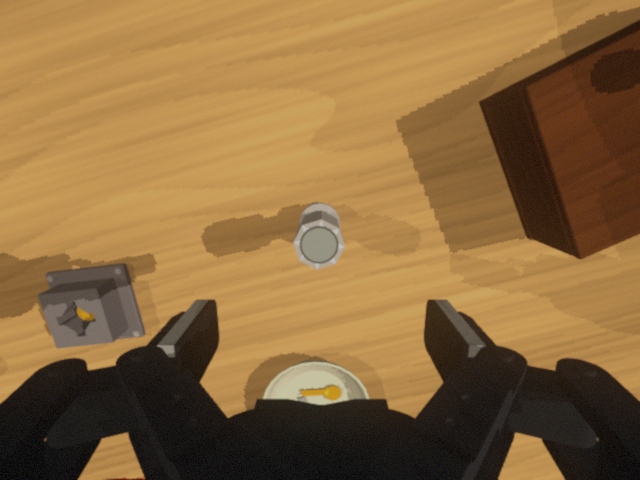

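The wrist view shows the flashlight head with its lens centred near (319,244), the dock at (90,305) and the dish below. Next I'll measure the octagon.

```bash
python3 - <<'E'
from h import *
s=load('w1');c=s['color'][:,:,::-1]
a=cv2.resize(c[195:275,280:360],(400,400),interpolation=cv2.INTER_CUBIC)
b=cv2.resize(c[255:355,30:150],(480,400),interpolation=cv2.INTER_CUBIC)
cv2.imwrite('pics/z2.png',np.hstack([a,b]))
cc=s['color'].astype(int); sub=cc[195:275,280:360]
sat=sub.max(2)-sub.min(2)
m=((sat<35)).astype(np.uint8)
# lens: greenish-grey darker disc
g=sub.sum(2)/3
lens=((sat<30)&(sub[:,:,1]>=sub[:,:,0]+4)).astype(np.uint8)
n,l,st,ce=cv2.connectedComponentsWithStats(lens)
i=1+st[1:,4].argmax(); print('lens',st[i],ce[i]+[280,195], ray(s,*(ce[i]+[280,195]),105))
cv2.imwrite('pics/z3.png',cv2.resize(np.hstack([m,lens])*255,(800,400),interpolation=0))
# scene prediction of ribs
E
```

```text
Traceback (most recent call last):
ValueError: attempt to get argmax of an empty sequence
```

View pics/z2.png

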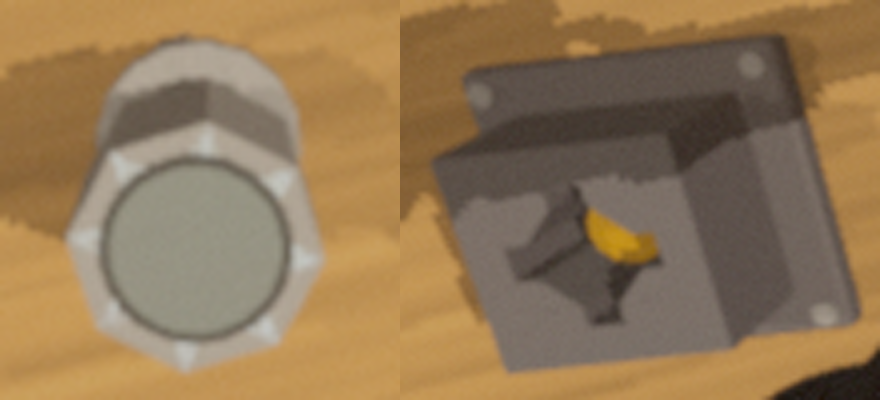

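```bash
python3 - <<'E'
from h import *
s=load('w1')
def f(P,n):
    P=np.array(P)[:,:2]; c=P.mean(0); a=np.degrees(np.arctan2(*(P-c).T[::-1])); p=360/n
    th=np.degrees(np.angle(np.exp(1j*np.radians(a*n)).mean()))/n
    print(c.round(1),'corner phase',round(th,2),'mod',p,'res',((a-th+p/2)%p-p/2).round(1),'rad',np.linalg.norm(P-c,axis=1).round(1)); return c,th
oc=[(205,130),(290,178),(320,262),(275,340),(187,370),(102,325),(70,240),(115,155)]
c,th=f([ray(s,280+u/5-.5,195+v/5-.5,105) for u,v in oc],8)
bl=[(435,158),(510,370),(735,345),(672,130)]
f([ray(s,30+(u-400)/4-.5,255+v/4-.5,38) for u,v in bl],4)
sl=[(573,193),(514,262),(605,318),(658,260)]
f([ray(s,30+(u-400)/4-.5,255+v/4-.5,38) for u,v in sl],4)
b=[(751,64),(824,314),(481,96)]
P=np.array([ray(s,30+(u-400)/4-.5,255+v/4-.5,8) for u,v in b]);print(P.round(1),(P[1]+P[2])/2)
S=load('scene0');T=load('top0')
img=[S['color'][:,:,::-1].copy()]*1
for k,yaw in enumerate([th+22.5,th+67.5]):
    print(yaw)
    for j in range(4):
        a=np.radians(yaw+90*j); X=[c[0]+18*np.cos(a),c[1]+18*np.sin(a)]
        for z in (3,22): print(j,z,((proj(S,X+[z])+.5-[355,190])*400/60).round(0),end=' ')
        print('dist' ,round(X[0],1))
print('axis pts',[((proj(S,list(c)+[z])+.5-[355,190])*400/60).round() for z in (0,22,28,65,105)])
print('top lens',(proj(T,list(c)+[105])))
E
```

```text
[504.7 246.8] corner phase -20.32 mod 45.0 res [ 0.7 -1.1  0.   0.9  1.1 -0.6 -0.1 -1. ] rad [18.4 17.9 18.7 18.4 18.8 18.3 18.8 18.8]
[532.  -13.5] corner phase 36.37 mod 90.0 res [ 0.4 -0.1  0.1 -0.3] rad [41.9 42.4 41.7 42.6]
[533.3 -14.3] corner phase -13.44 mod 90.0 res [-1.   1.1  2.7 -2.9] rad [18.  18.7 16.7 17.7]
[[501.5  25.9   8. ]
 [575.   15.1   8. ]
 [491.  -47.3   8. ]] [533.02879982 -16.08380211   8.        ]
2.176736165053782
0 3 [199. 359.] 0 22 [203. 316.] dist 522.6
1 3 [261. 330.] 1 22 [265. 287.] dist 504.0
2 3 [213. 286.] 2 22 [218. 244.] dist 486.7
3 3 [152. 314.] 3 22 [156. 272.] dist 505.3
47.17673616505378
0 3 [240. 353.] 0 22 [244. 311.] dist 516.9
1 3 [249. 302.] 1 22 [254. 259.] dist 491.5
2 3 [173. 291.] 2 22 [177. 249.] dist 492.4
3 3 [162. 342.] 3 22 [166. 300.] dist 517.9
axis pts [array([206., 329.]), array([210., 279.]), array([212., 266.]), array([220., 179.]), array([230.,  82.])]
top lens [281.216976   298.48156214]
```

move_arm:
  rows:
    - [[-0.0957, -0.2474, 0.02, 0, 0, -6.8], [-0.0957, -0.2474, 0.02, 0, 0, -6.8], [-0.0957, -0.2474, 0.02, 0, 0, -6.8], [-0.0957, -0.2474, 0.02, 0, 0, -6.8], [-0.0957, -0.2474, 0.02, 0, 0, -6.8], [-0.0957, -0.2474, 0.02, 0, 0, -6.8], [-0.0957, -0.2474, 0.02, 0, 0, -6.8], [-0.0957, -0.2474, 0.02, 0, 0, -6.8], [-0.0957, -0.2474, 0.02, 0, 0, -6.8], [-0.0957, -0.2474, 0.02, 0, 0, -6.8]]

```text
time: 2.6
tool_pos: [533.3, -14.4, 199.5]
tcp_rot: [180.0, 0.0, 171.6]
ft_force: [0.1, 0.4, 0.1]
finger_gap: 85.4
```

```bash
python3 - <<'E'
from h import *
s=snap('wrist','w2'); q=sensors.sense(); print(q['time'],q['tool_pos'],q['tcp_rot'],q['ft_force'])
p=proj(s,[533,-15,38]); print(p)
x,y=(p-75).astype(int); print(x,y)
cv2.imwrite('pics/z4.png',cv2.resize(s['color'][y:y+150,x:x+150,::-1],(600,600),interpolation=cv2.INTER_CUBIC))
E
```

```text
2.65 [533.36433953 -14.61295827 199.47144483] [1.79988382e+02 1.33824913e-02 1.71637072e+02] [ 0.29947751  0.55329359 -0.15502881]
[320.69113601 230.50901666]
245 155
```

View pics/z4.png

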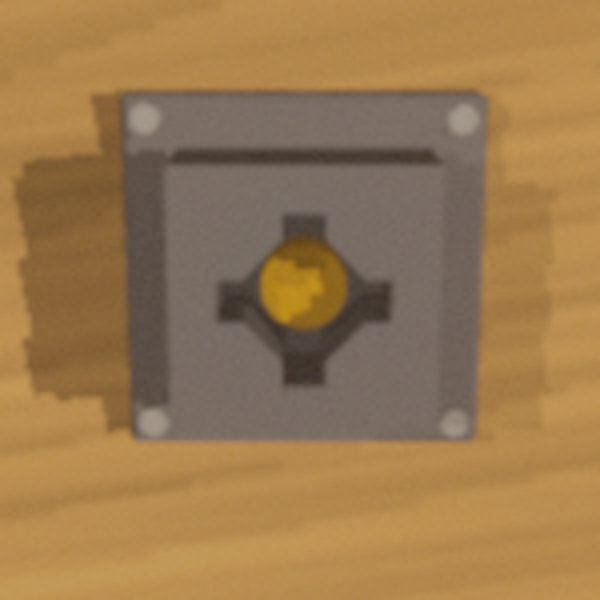

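The dock is square to the image. Its slot ends in the crop are left (218,302), right (391,302), top (304,214) and bottom (304,386).

```bash
python3 - <<'E'
from h import *
s=load('w2')
R=lambda u,v,z: ray(s,245+u/4-.5,155+v/4-.5,z)
P=[R(u,v,38) for u,v in [(218,301),(391,302),(304,214),(304,386)]]
P=np.array(P);print(P.round(1),P.mean(0))
for i,j in((0,1),(2,3)):
    d=P[j]-P[i];print(np.linalg.norm(d),np.degrees(np.arctan2(d[1],d[0])))
P=np.array([R(u,v,8) for u,v in [(145,119),(463,119),(154,423),(455,423)]]);print(P.round(1),P.mean(0))
for i,j in((0,1),(2,3),(0,2),(1,3)):
    d=P[j]-P[i];print(np.degrees(np.arctan2(d[1],d[0])))
E
```

```text
[[529.6 -33.7  38. ]
 [535.3   3.8  38. ]
 [513.3 -12.3  38. ]
 [551.5 -17.9  38. ]] [532.41565584 -15.02755794  38.        ]
37.92556858434951 81.34177297658972
38.61120512067585 -8.346140263247841
[[490.7 -46.5   8. ]
 [501.4  26.9   8. ]
 [564.2 -57.3   8. ]
 [575.   16.4   8. ]] [532.82857446 -15.1360425    8.        ]
81.67925526725962
81.68225902216503
-8.387094724039315
-8.114564049677252
```

move_arm:
  rows:
    - [[0.0662, 0.2546, 0.02, 0, 0, -10.6], [0.0662, 0.2546, 0.02, 0, 0, -10.6], [0.0662, 0.2546, 0.02, 0, 0, -10.6], [0.0662, 0.2546, 0.02, 0, 0, -10.6], [0.0662, 0.2546, 0.02, 0, 0, -10.6], [0.0662, 0.2546, 0.02, 0, 0, -10.6], [0.0662, 0.2546, 0.02, 0, 0, -10.6], [0.0662, 0.2546, 0.02, 0, 0, -10.6], [0.0662, 0.2546, 0.02, 0, 0, -10.6], [0.0662, 0.2546, 0.02, 0, 0, -10.6]]

```text
time: 3.65
tool_pos: [505.9, 244.2, 179.5]
tcp_rot: [-180.0, 0.0, -178.0]
ft_force: [1.0, 0.6, -0.4]
finger_gap: 85.6
```

```bash
python3 - <<'E'
from h import *
s=snap('wrist','w3'); q=sensors.sense(); print(q['time'],q['tool_pos'],q['tcp_rot'],q['ft_force'])
p=proj(s,[505,247,105]); print(p)
x,y=(p-50).astype(int); print(x,y)
cv2.imwrite('pics/z5.png',cv2.resize(s['color'][y:y+100,x:x+100,::-1],(600,600),interpolation=cv2.INTER_CUBIC))
E
```

```text
3.7 [505.85491415 244.3245042  179.51503954] [-1.79995046e+02  1.76174666e-02 -1.77990704e+02] [-0.18672166  1.00602499 -0.64959377]
[325.76029317 260.44584578]
275 210
```

View pics/z5.png

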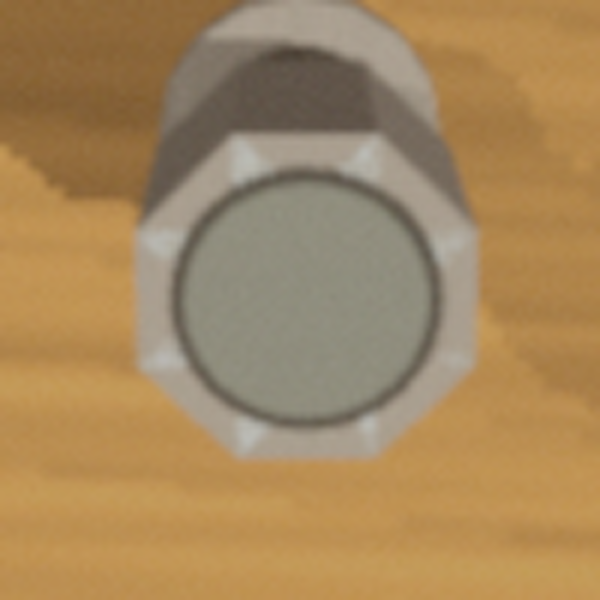

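The octagon is square to the image, with the lens centre at crop (306,298).

```bash
python3 - <<'E'
from h import *
s=load('w3')
P=np.array([ray(s,275+u/6-.5,210+v/6-.5,105) for u,v in [(135,230),(135,368),(238,460),(380,460),(473,368),(477,230),(380,131),(238,131)]])
print(P.round(1),P.mean(0),ray(s,275+306/6-.5,210+298/6-.5,105))
for i,j in((0,1),(5,4),(7,6),(2,3)):
    d=P[j]-P[i];print(np.degrees(np.arctan2(d[1],d[0])))
E
```

```text
[[497.3 228.6 105. ]
 [512.6 228.9 105. ]
 [522.7 240.2 105. ]
 [522.2 255.5 105. ]
 [511.3 264.9 105. ]
 [496.1 264.4 105. ]
 [485.8 253.7 105. ]
 [486.3 239.1 105. ]] [504.30635598 246.91207528 105.        ] [504.15582066 246.80174871 105.        ]
0.9814892465696831
1.902087221159536
92.05528649481653
92.06371354247533
```

move_arm:
  rows:
    - [[0.0014, 0.0026, 0.02, 0, 0, 0], [0.0014, 0.0026, 0.05, 0, 0, 0], [0.0014, 0.0026, 0.075, 0, 0, 0], [0.0014, 0.0026, 0.095, 0, 0, 0], [0.0014, 0.0026, 0.1035, 0, 0, 0], [0.0014, 0.0026, 0.1035, 0, 0, 0], [0.0014, 0.0026, 0.1035, 0, 0, 0]]

```text
time: 4.4
tool_pos: [504.7, 247.9, 76.9]
tcp_rot: [180.0, 0.1, -177.9]
ft_force: [1.1, -0.2, 0.5]
finger_gap: 85.2
```

move_arm:
  rows:
    - [[0, 0, 0, 0, 0, 0], [0, 0, 0, 0, 0, 0], [0, 0, 0, 0, 0, 0], [0, 0, 0, 0, 0, 0], [0, 0, 0, 0, 0, 0], [0, 0, 0, 0, 0, 0], [0, 0, 0, 0, 0, 0], [0, 0, 0, 0, 0, 0], [0, 0, 0, 0, 0, 0], [0, 0, 0, 0, 0, 0]]
  grip: 0.3
  newtons: 60

```text
time: 5.4
tool_pos: [504.4, 248.2, 76.6]
tcp_rot: [180.0, 0.1, -177.9]
ft_force: [-0.4, -0.5, 6.8]
finger_gap: 35.0
```

```bash
python3 - <<'E'
from h import *
s=snap('wrist','w4'); q=sensors.sense(); print(q['time'],q['tool_pos'],q['tcp_rot'],q['ft_force'],q['wrist_torque'],q['finger_gap'])
E
```

```text
5.45 [504.39414091 248.19872186  76.57008765] [ 1.79987221e+02  6.12115807e-02 -1.77881821e+02] [-1.74255524 -0.9364326   5.21560165] [-0.13284842  0.16222782  0.03063771] 35.28377567005212
```

View pics/w4.png

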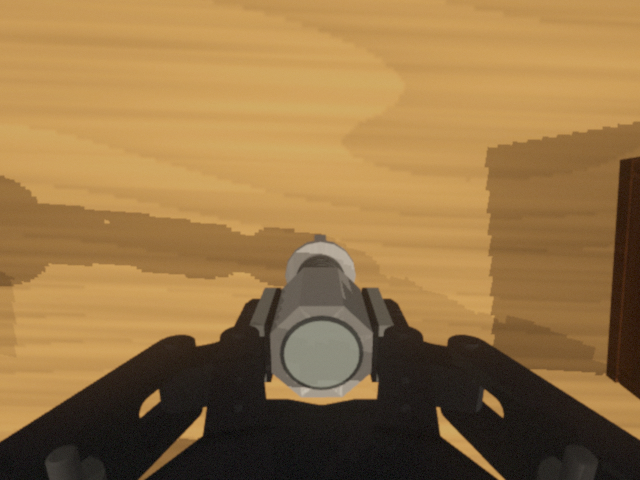

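move_arm:
  rows:
    - [[0, 0, -0.02, 0, 0, 0], [0, 0, -0.05, 0, 0, 0], [0, 0, -0.08, 0, 0, 0], [0, 0, -0.09, 0, 0, 0], [0, 0, -0.09, 0, 0, 0], [0, 0, -0.09, 0, 0, 0]]

```text
time: 6.05
tool_pos: [503.2, 247.8, 164.1]
tcp_rot: [-180.0, -0.1, -177.9]
ft_force: [-0.5, -0.2, -3.4]
finger_gap: 35.3
```

```bash
python3 - <<'E'
from h import *
s=load('w4');print(ray(s,321,352,105))
q=sensors.sense();print(q['tool_pos'],q['tcp_rot'],q['ft_force'],q['finger_gap'])
s=snap('wrist','w5');print(ray(s,321,352,195))
s=snap('scene','s5');p=proj(s,[504.5,247,130]);x,y=(p-60).astype(int)
cv2.imwrite('pics/z6.png',np.hstack([cv2.resize(s['color'][y:y+120,x:x+120,::-1],(400,400),interpolation=2),cv2.resize(load('w5')['color'][220:420,220:420,::-1],(400,400),interpolation=2)]))
E
```

```text
[503.83570559 248.02932222 105.        ]
[503.17195989 247.79270347 164.11598358] [-1.79965037e+02 -1.04776446e-01 -1.77885210e+02] [-0.4671913  -0.24203274 -3.41998864] 35.25232604652475
[501.12108256 247.59551562 195.        ]
```

View pics/z6.png

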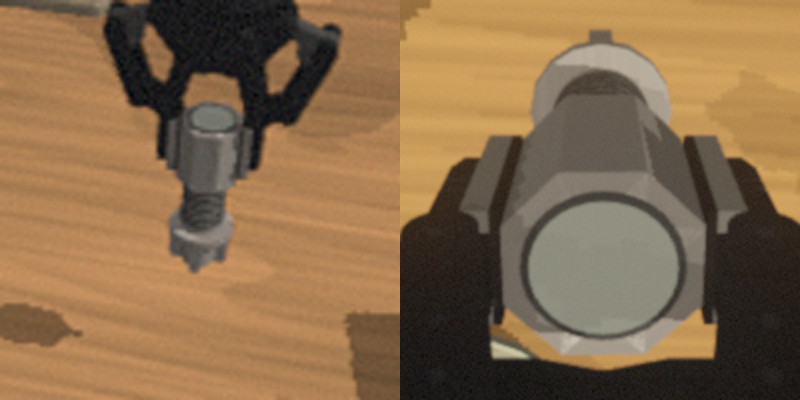

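```bash
python3 - <<'E'
from h import *
q=sensors.sense();print(q['time'],q['tool_pos'],q['tcp_rot'],q['ft_force'],q['qd'].round(2))
for f in('w4','w5'):
    s=load(f);print(-s['R'].T@s['t'])
    c=s['color'].astype(int);m=((abs(c[:,:,1]-c[:,:,0])<14)&(c[:,:,1]>125)&(c[:,:,1]-c[:,:,2]<40)&(c[:,:,1]>c[:,:,0]))
    sub=m[300:420,260:390].astype(np.uint8);n,l,st,ce=cv2.connectedComponentsWithStats(sub)
    i=1+st[1:,4].argmax();print(st[i],ce[i]+[260,300])
    u=ce[i]+[260,300]
    print(ray(s,*u,105 if f=='w4' else 192.5))
E
```

```text
6.15 [502.66564078 247.5787208  163.35068331] [-179.93327922   -0.19797074 -177.88764566] [ 0.42160987 -0.14353356 -2.63920731] [-0.13  0.13 -0.12  0.06  0.2  -0.01]
[436.36098863 245.56131222 210.72745875]
[56 32 19  6 49] [325.32653061 334.51020408]
[497.00115913 249.2536693  105.        ]
[435.51295601 245.28660319 298.46261631]
[56 78 19  9 50] [325.9  380.94]
[514.30339323 249.83253488 192.5       ]
```

move_arm:
  rows:
    - [[-0.001, -0.015, 0, 0, 0, 1], [-0.003, -0.045, 0, 0, 0, 2], [-0.006, -0.085, 0, 0, 0, 4], [-0.009, -0.125, 0, 0, 0, 5], [-0.012, -0.165, 0, 0, 0, 7], [-0.015, -0.205, 0, 0, 0, 8], [-0.017, -0.235, 0, 0, 0, 9], [-0.0185, -0.255, 0, 0, 0, 10], [-0.019, -0.264, 0, 0, 0, 10.5], [-0.019, -0.264, 0, 0, 0, 10.5], [-0.019, -0.264, 0, 0, 0, 10.5], [-0.019, -0.264, 0, 0, 0, 10.5], [-0.019, -0.264, 0, 0, 0, 10.5], [-0.019, -0.264, 0, 0, 0, 10.5]]

```text
time: 7.55
tool_pos: [532.6, -14.3, 165.8]
tcp_rot: [180.0, 0.0, 171.7]
ft_force: [0.7, 0.8, -2.1]
finger_gap: 35.5
```

```bash
python3 - <<'E'
from h import *
q=sensors.sense();print(q['time'],q['tool_pos'],q['tcp_rot'],q['ft_force'],q['wrist_torque'],q['finger_gap'])
s=snap('wrist','w6');snap('scene','s6');q=sensors.sense();print(q['tool_pos'])
s=load('s6');x,y=(proj(s,[533,-15,90])-60).astype(int)
cv2.imwrite('pics/z7.png',np.hstack([cv2.resize(s['color'][y:y+120,x:x+120,::-1],(400,400),interpolation=2),cv2.resize(load('w6')['color'][200:400,220:420,::-1],(400,400),interpolation=2)]))
E
```

```text
7.55 [532.64651576 -14.28289917 165.83332086] [1.79996764e+02 5.45457899e-03 1.71687892e+02] [ 0.69485141  0.75796765 -2.10197893] [-0.00682343 -0.02399475 -0.03047724] 35.522244726786894
[532.65450657 -14.56573457 165.84080741]
```

View pics/z7.png

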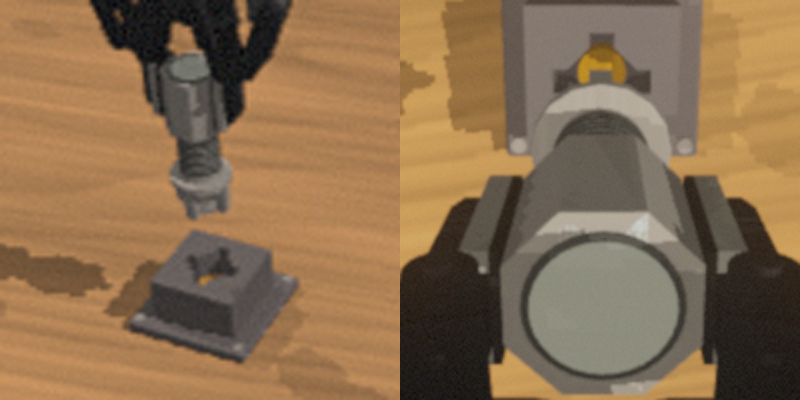

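```bash
python3 - <<'E'
from h import *
s=load('w6');q=np.array([532.65,-14.57,165.84])
Rz=lambda p:np.array([[np.cos(np.radians(171.6)),np.sin(np.radians(171.6))],[np.sin(np.radians(171.6)),-np.cos(np.radians(171.6))]])@(p[:2]-q[:2])
o=q[2]-76.6
for n,u,v,z in [('lens c',603.5,306,o+105),('collar L',533,128,o+28),('collar R',668,128,o+28),('collar top z28',600,84,o+28),('collar top z22',600,84,o+22),('slot L',555,80,38),('slot R',650,80,38),('slot top',601,36,38),('bolts',518,146,8),('boltR',686,146,8)]:
    p=ray(s,220+(u-400)/2-.5,200+v/2-.5,z);print(n,p.round(1),'tool xy',Rz(p).round(1))
print('true dock tool', Rz(np.array([532.6,-15.1])))
E
```

```text
lens c [532.3 -14.4 194.2] tool xy [0.4 0.1]
collar L [522.6 -32.8 117.2] tool xy [  7.3 -19.6]
collar R [528.    4.4 117.2] tool xy [ 7.4 18. ]
collar top z28 [512.7 -12.5 117.2] tool xy [20.  -0.9]
collar top z22 [514.3 -12.8 111.2] tool xy [18.4 -0.9]
slot L [529.1 -33.1  38. ] tool xy [  0.8 -18.9]
slot R [534.4   3.7  38. ] tool xy [ 0.9 18.3]
slot top [514.4 -12.8  38. ] tool xy [18.3 -0.9]
bolts [564.1 -57.8   8. ] tool xy [-37.4 -38.1]
boltR [575.   16.7   8. ] tool xy [-37.3  37.2]
true dock tool [-0.02796039 -0.53161849]
```

move_arm:
  rows:
    - [[0, 0, 0.015, 0, 0, 0], [0, 0, 0.035, 0, 0, 0], [0, 0, 0.045, 0, 0, 0], [0, 0, 0.05, 0, 0, 0], [0, 0, 0.053, 0, 0, 0], [0, 0, 0.056, 0, 0, 0], [0, 0, 0.058, 0, 0, 0], [0, 0, 0.058, 0, 0, 0], [0, 0, 0.058, 0, 0, 0]]

```text
time: 8.55
tool_pos: [532.9, -15.1, 108.2]
tcp_rot: [180.0, 0.0, 171.6]
ft_force: [-0.2, -0.2, -1.9]
finger_gap: 35.4
```

move_arm:
  rows:
    - [[0, 0, 0.003, 0, 0, 0], [0, 0, 0.006, 0, 0, 0], [0, 0, 0.009, 0, 0, 0], [0, 0, 0.011, 0, 0, 0], [0, 0, 0.013, 0, 0, 0], [0, 0, 0.014, 0, 0, 0], [0, 0, 0.014, 0, 0, 0], [0, 0, 0.014, 0, 0, 0], [0, 0, 0.014, 0, 0, 0]]

```text
time: 9.45
tool_pos: [532.9, -15.1, 94.3]
tcp_rot: [-180.0, 0.0, 171.6]
ft_force: [-2.1, 0.1, 5.2]
finger_gap: 35.2
```

```bash
python3 - <<'E'
from h import *
q=sensors.sense();print(q['time'],q['tool_pos'],q['tcp_rot'],q['ft_force'],q['wrist_torque'],q['finger_gap'])
s=snap('scene','s7');snap('wrist','w7')
x,y=(proj(s,[533,-15,60])-50).astype(int)
cv2.imwrite('pics/z8.png',np.hstack([cv2.resize(s['color'][y:y+100,x:x+100,::-1],(400,400),interpolation=2),cv2.resize(load('w7')['color'][200:400,220:420,::-1],(400,400),interpolation=2)]))
E
```

```text
9.45 [532.85431383 -15.08791863  94.32613157] [-1.79998087e+02  2.58430876e-02  1.71614348e+02] [-2.14170544  0.07634122  5.20504263] [0.06028322 0.53057609 0.05899603] 35.15897403134043
```

View pics/z8.png

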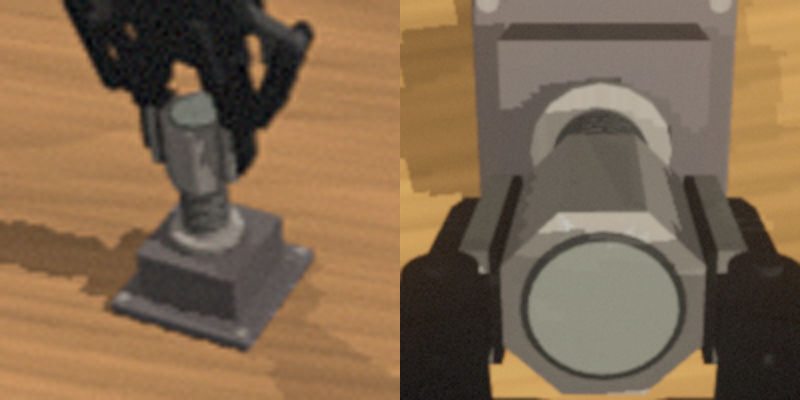

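move_arm:
  rows:
    - [[0, 0, 0.001, 0, 0, 0], [0, 0, 0.002, 0, 0, 0], [0, 0, 0.0025, 0, 0, 0], [0, 0, 0.0025, 0, 0, 0], [0, 0, 0.0025, 0, 0, 0]]
  newtons: 80

```text
time: 10.05
tool_pos: [533.0, -15.1, 92.7]
tcp_rot: [-180.0, 0.0, 171.6]
ft_force: [-5.0, 0.3, 12.4]
finger_gap: 35.4
```

move_arm:
  rows:
    - [[0, 0, 0.0005, 0, 0, 0], [0, 0, 0.001, 0, 0, 0], [0, 0, 0.001, 0, 0, 0], [0, 0, 0.001, 0, 0, 0], [0, 0, 0.001, 0, 0, 0]]

```text
time: 10.55
tool_pos: [533.3, -15.2, 92.6]
tcp_rot: [-180.0, 0.1, 171.6]
ft_force: [-8.7, 0.1, 19.3]
finger_gap: 34.9
```

```bash
python3 - <<'E'
from h import *
q=sensors.sense();print(q['time'],q['tool_pos'],q['tcp_rot'],q['ft_force'],q['wrist_torque'],q['finger_gap'])
s=snap('scene','s8');snap('wrist','w8')
q=sensors.sense();print(q['time'],q['tool_pos'],q['ft_force'])
x,y=(proj(s,[533,-15,60])-50).astype(int)
cv2.imwrite('pics/z9.png',np.hstack([cv2.resize(s['color'][y:y+100,x:x+100,::-1],(400,400),interpolation=2),cv2.resize(load('w8')['color'][200:400,220:420,::-1],(400,400),interpolation=2)]))
E
```

```text
10.55 [533.25456695 -15.17581531  92.61565485] [-1.79992977e+02  7.37052518e-02  1.71617328e+02] [-8.7161442   0.0644724  19.25906462] [0.29032259 1.87006463 0.05136106] 34.928438686056225
10.65 [533.27482341 -15.18759923  92.62387918] [-8.59429569 -0.49864342 19.10496941]
```

View pics/z9.png

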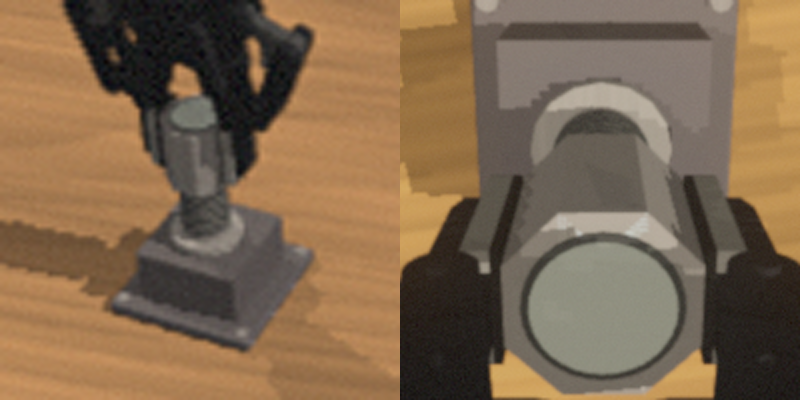

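The arm stopped at TCP z 92.6, the height predicted for a flush collar. The last 1 mm of commanded travel raised the force by 7 N with almost no motion, and the flashlight hasn't shifted in the grip. I'm handing in.

```bash
python3 - <<'E'
from h import *
print(hand_in())
q=sensors.sense();print(q['time'],q['tool_pos'],q['ft_force'],q['finger_gap'])
E
```

```text
the job is handed in; nothing more can be done
None
the job is handed in; nothing more can be done
```

I gripped the flashlight by its head and lifted it about 88 mm. Above the dock I turned it about 10.5° to line up with the slots, lowered it into the socket and pressed it down. I handed in at about 10.7 s, still gripping it with the grip set to 80 N.

- **Seated:** The tool stopped at z 92.6 mm, the height predicted for the collar flush on the rim. The last 1 mm of commanded travel raised the upward force from 12 to 19 N with almost no motion. That suggests the collar is on the rim and the spring contact fully compressed, though I had no direct reading of the contact travel.
- **Alignment:** The tool is within about 0.7 mm of the measured dock centre. Its yaw is within about 0.1° of target and its tilt about 0.1°. The pictures show the collar down on the rim and no slip in the grip.
- **Deviations:** Sideways force settled at about 9 N, with a wrist moment of about 1.9 N m. Right after the lift the arm briefly read 2 mm low, and this was gone by the time it reached the dock.
- **Other objects:** The arm stayed well away from the vase, dish and shoehorn. I did not measure their positions again before handing in.

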